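Make ready for a proof: register two litho stones and present the ink tins

ROBOT

A 7-joint arm with a two-finger parallel gripper is mounted at the origin on the work surface. World frame = base frame: x ahead of the robot, y to its left, z up, the work surface at z = 0. Lengths are in m, angles in rad, forces in N, time in s.
With the tool pointing down it reaches from about 0.4 to 0.85 m from the base axis. Payload 4.5 kg.
Tool frame: the origin (TCP) lies between the finger pads; the fingertips stand r.tip_reach ahead of it and the grasp point (between the pads) lies 3 mm ahead of it (r.tip_reach is the distance from the TCP to the fingertips, in m); z points along the fingers, y is the line along which they close (so a half turn about z gives the same grasp; the last joint's range is limited). The gripper opens to 88 mm and grips with 3 to 60 N. Pads are 18 mm wide; open, the fingers measure 123 mm over their backs; the gripper's body (75 mm by 187 mm) begins 45 mm behind the grasp point.
Start: joints at [1.256, 0.689, -0.195, 1.565, 0.157, 0.902, -0.215], TCP at [0.214, -0.587, 0.261] pointing down, gripper open.
Joint ranges: [-3.01, 3.01], [-0.46, 2.08], [-1.47, 1.51], [0.13, 2.56], [-1, 4.14], [0.04, 2.09], [-2.66, 2.66]. Speed limits (rad/s): [2.57, 2.57, 3.14, 3.14, 3.14, 3.14, 3.14].

INTERFACE

Orientations are given as a unit quaternion [x, y, z, w].
In Python, from plant import r gives the robot as it stands.
- The arm moves only by the tool step_arm, never from a script. Its argument "motion" is a list of rows, each an object with "dp": the shift along the tool's x, y, z in mm, a list of three; "twist": the turn, a rotation vector about the tool's x, y, z in rad, a list of three; "hand": the opening, from -1 (shut) to 1 (fully open). In form: [{"dp": [dx, dy, dz], "twist": [rx, ry, rz], "hand": hand}, ...]. A call has 1 to 5 rows; each row is the pose to reach, as a shift and turn from the pose commanded when the call began, along the tool's axes at that moment; what a row does not reach only later rows make up. A row lasts 1/8 s, in which the tool goes at most 62.5 mm and 10.7 degrees, less where a joint would pass 70% of its speed; a pose out of reach is approached as far as the arm can. A call with a gripper value outside its range is refused whole. The fingers move at their own pace and stop on an object; "force" is the grip in N (left out, the last holds). Time passes only in rows, so rows that repeat a pose let the fingers close. It gives the time, the measured TCP pose, the force, the opening and the grip force at its end, in the units of the state.
- r.get_state(): the state, without advancing time (a new reading comes with each control period).
- r.snapshot(name): name is "scene" or "top" or "wrist"; returns a dict with "pixels" (400x640x3 uint8, red, green, blue), "depth" (400x640 float32, m along the optical axis (not along the pixel's ray), 0 where there is no reading), "fx", "fy", "cx", "cy" (pixels), "xyz" and "orientation" of the camera in the world; the wrist camera has in their place "mount" (4x4, takes a point from camera to tool coordinates, whose origin is the TCP and whose axes are the flange's). Camera axes: x right, y down, z forward; pixel columns grow to the right and rows downward; lengths in m; the calibration is good to about 2 mm. A picture is of the moment at which its call begins: read the wrist's pose just before it.
- r.finish_job(): hands the job in; it is judged then, once.
Trained networks look in the newest picture that a camera, given by its name, has taken for a name from the list of things; names that differ only in an ending like _2 or _b are one class to them, and where a whole thing is asked for, a point or a joint stands for the part that bears it (a point fixed in the world has none). Each returns a list of dicts, best first, with "score" (0 to 1); they miss things now and then, are a little off and sometimes report something else, mostly with a low value. They report only what shows in the picture. A call takes as long as a camera call. They do not tell look-alikes from the thing itself.
- r.search_frame(camera, thing): "at" ([x, y, z] in m, in the coordinates of the camera as it stood for that picture, good to about 4 mm: the middle of the surface that is visible of it).
The state is a dict: "clock": time; "q": joint angles; "qd": joint speeds; "joint_torque": joint torques, N m; "tool_pos": TCP position; "eef_rot": TCP orientation; "contact_force": force on the tool from outside, world axes, zero at the start; "moment": the same for the moment, N m; "opening": opening from 0.0 (shut) to 1.0 (fully open); "finger_force": force on a finger pad.
Only numpy, scipy, OpenCV 4.12 (cv2) and the standard library are available. Lean on these libraries where they do the work, as an engineer would, in place of code of your own. Each camera call takes 0.05 s, during which the arm holds its last target. There are 200 camera calls.

TASK

Make the bench ready for a proof: set both litho stones flat on the registration bed and push each one fully home into its corner, the pale stone left and the dark stone right, its long side flush along the far rail and its end flush against the end stop. Stand every ink tin that is there upright on the white strip in front of the colour reader (centred across the strip, anywhere along it) with its colour patch squarely facing the reader's window, and when all of that is in place press the reader's green button down and let it spring back. Leave everything else on the bench where it is.

Things in the scene. Friction and masses are not known exactly. Their poses are not given: they have to be found in the camera images.
- bed: fixed registration bed: plate 8 thick (x -50 to 85, y -205 to 205) with blue bars to 36 above the table: far rail along y, inner face at x = 70; end stops, inner faces at y = 190 and -190, from x = -45 to 70. Open to the robot. Origin on the table; x away from the robot, y left along the rail. White tab on its front edge: left end; black tab: right end
- corner_left (a point): left inner corner of the bed, at the plate's top (8 above the table), where far rail and left end stop meet; axes as the bed's
- corner_right (a point): right inner corner of the bed, at the plate's top; axes as the bed's
- stone_pale: pale cream litho stone, a block 60 (x) x 120 (y) x 32 high, about 0.5 kg; origin at the centre of its underside, z up. Belongs in the left corner (white tab)
- stone_dark: dark grey litho stone, same size and frame as the pale one. Belongs in the right corner (black tab)
- reader: ink colour reader, fixed grey box 50 (x) x 340 (y) x 60 high with a long glass window in its -x face (marked by a yellow line along that edge of its top). Origin at the centre of its underside; x points away from the robot, so the window looks along -x
- strip_mid (a point): middle of the white strip painted on the table in front of the window, 76 wide (x) x 340 long (y), centre line 95 from the reader's centre and 70 from its window; axes as the reader's
- read_button (a joint): green push button (dia 32) on top of the reader, at its right (-y) end; 0 = up, 0.006 m = fully down (5 N), springs back
- read_button_top (a point): centre of the button's top face; press straight down
- tin_red: aluminium ink tin, dia 62, height 50, about 0.3 kg, may be absent; red patch on the side that its own +x axis points to, and a red stripe on the lid from the centre towards that side. Origin at the centre of its underside, z up
- tin_yellow: aluminium ink tin, dia 62, height 50, about 0.3 kg, may be absent; yellow patch on the side that its own +x axis points to, and a yellow stripe on the lid from the centre towards that side. Origin at the centre of its underside, z up
- tin_blue: aluminium ink tin, dia 62, height 50, about 0.3 kg, may be absent; blue patch on the side that its own +x axis points to, and a blue stripe on the lid from the centre towards that side. Origin at the centre of its underside, z up
- jar_red: bystander: amber jar with red lid, dia 52, height 70, between stones and tins; origin at its underside
- jar_amber: bystander: amber jar with yellow lid, dia 56, height 85, left; origin at its underside
- jar_green: bystander: green jar with white lid, dia 60, height 90, far side; origin at its underside
- puck: bystander: brass weight, dia 44, height 25, between bed and tins; origin at its underside
- rubbing_block: bystander: black rubber block 80 x 45 x 28, on the right; origin at its underside
- ink_knife: bystander: ink knife (spatula) 180 long, lying near the robot
- brush: bystander: brush 170 long, lying on the right
- mug: bystander: blue mug, dia 76, height 85, on the right; origin at its underside
Mind the look-alikes: they are no part of the job. Leave any turquoise look-alike of the stone_pale alone.

How it is judged:
On the way, in this order (a step that is already met when the one before it is completed fails the run):
1. both stones home in their corners and every tin present on the strip facing the reader (x of stone_pale in the frame of corner_left between -0.0325 and -0.0275 m and y of stone_pale in the frame of corner_left between -0.0625 and -0.0575 m and angle between the y axis of each of stone_pale, stone_dark and the y axis of bed, either way round below 0.03 rad and angle between each of stone_pale, stone_dark's own z axis and vertical below 0.03 rad and z of stone_pale in the frame of corner_left below 0.004 m and x of stone_dark in the frame of corner_right between -0.0325 and -0.0275 m and y of stone_dark in the frame of corner_right between 0.0575 and 0.0625 m and z of stone_dark in the frame of corner_right below 0.004 m and x of tin_red in the frame of strip_mid between -0.016 and 0.016 m and y of tin_red in the frame of strip_mid between -0.15 and 0.15 m and height (world z) of each of tin_red, tin_yellow, tin_blue below 0.006 m and angle between each of tin_red, tin_yellow, tin_blue's own z axis and vertical below 0.06 rad and angle between the x axis of each of tin_red, tin_yellow, tin_blue and the x axis of reader, either way round below 0.25 rad and x of reader in the frame of tin_red above 0.02 m and x of tin_yellow in the frame of strip_mid between -0.016 and 0.016 m and y of tin_yellow in the frame of strip_mid between -0.15 and 0.15 m and x of reader in the frame of tin_yellow above 0.02 m and x of tin_blue in the frame of strip_mid between -0.016 and 0.016 m and y of tin_blue in the frame of strip_mid between -0.15 and 0.15 m and x of reader in the frame of tin_blue above 0.02 m and linear speed of each of stone_pale, stone_dark, tin_red, tin_yellow, tin_blue below 0.02 m/s), for 0.3 s.
2. the reader's button pressed down (value of joint read_button above 0.004 m), for 0.05 s.
At the end, for the whole second after the job is handed in: Stones flat in their own corners, long side on the far rail, centres within 2.5 mm of flush both ways, square within 0.03 rad; each tin present upright, within 16 mm of the strip's centre line and 150 mm of its middle, patch facing the window within 0.25 rad; button up; all at rest (all of step 1 and value of joint read_button below 0.002 m); the robot touches nothing.
It fails at once if a bystander shoved more than 5 cm or knocked over (distance of any of jar_red, jar_amber, jar_green, puck, rubbing_block, ink_knife, brush, mug from where it was at the start of the episode above 0.05 m or angle between any of jar_red, jar_amber, jar_green, puck, rubbing_block, mug's own z axis and vertical above 0.6 rad).
Of tin_red, tin_yellow, tin_blue only 1 to 3 are there at a start; the rules pass over those that are not, and their reading is None.
At some moment in a run one of stone_pale, stone_dark, tin_red, tin_yellow, tin_blue may be knocked a few centimetres aside while the robot is not near it.
It also fails if it takes over 210 s, if anything falls off the work surface, if the arm or the gripper's body presses on something with over 40 N, if the wrist force passes 120 N, or if a joint passes its speed limit or range.

## Working session

There is one attempt and no reset: what is moved stays moved. The work goes in short steps, Python scripts to look and compute and a tool call to move; the robot and the scene stay as the last step left them, time stands still between calls to the robot, and variables do not carry over. Pictures are saved under pics/ and viewed, at most 14 in all, crops included, and the job is handed in when it is done.

Besides the shell and the picture viewer there is one more tool, called after "Emit:" by a JSON object that holds its "op" and its "data", one argument or row to a line. step_arm: Moves the arm, as the interface text tells. Its arguments: {"type":"object","properties":{"motion":{"type":"array"},"force":{"type":"number"}},"required":["motion"]}

```bash
ls; mkdir -p pics; cat > h.py <<'E'
import numpy as np, cv2
from scipy.spatial.transform import Rotation as R
from plant import r
def cam(name):
    s=r.get_state(); p=r.snapshot(name)
    if name=="wrist":
        T=np.eye(4);T[:3,:3]=R.from_quat(s["eef_rot"]).as_matrix();T[:3,3]=s["tool_pos"];T=T@np.array(p["mount"])
    else:
        T=np.eye(4);o=np.array(p["orientation"]);T[:3,:3]=R.from_quat(o).as_matrix() if o.size==4 else o;T[:3,3]=p["xyz"]
    p["T"]=T; return p
def save(p,n): cv2.imwrite(f"pics/{n}.png",p["pixels"][:,:,::-1])
def cloud(p):
    v,u=np.mgrid[0:400,0:640];d=p["depth"]
    c=np.stack([(u-p["cx"])/p["fx"]*d,(v-p["cy"])/p["fy"]*d,d],-1)
    w=c@p["T"][:3,:3].T+p["T"][:3,3]; w[d==0]=np.nan; return w
def find(p,name,thing,n=3):
    return [(round(h["score"],2),np.round(p["T"][:3,:3]@np.array(h["at"])+p["T"][:3,3],4).tolist()) for h in r.search_frame(name,thing)[:n]]
def pix(p,X):
    c=p["T"][:3,:3].T@(np.array(X)-p["T"][:3,3]); return (round(c[0]/c[2]*p["fx"]+p["cx"]),round(c[1]/c[2]*p["fy"]+p["cy"]))
E
python3 - <<'E'
from h import *
s=r.get_state();print(s,r.tip_reach)
for n in("top","scene"):
    p=cam(n);save(p,n+"0");print(n,p["T"].round(3).tolist(),p["fx"])
    for t in "bed stone_pale stone_dark reader read_button tin_red tin_yellow tin_blue jar_red jar_amber jar_green puck rubbing_block ink_knife brush mug".split():
        f=find(p,n,t);print(t,[(a,b,pix(p,b)) for a,b in f])
E
```

```text
pics
{'clock': 0.0, 'q': array([ 1.25580618,  0.69002482, -0.19450748,  1.56635703,  0.1572965 ,
        0.90251367, -0.21510699]), 'qd': array([-7.84044453e-04, -1.69025107e-03,  2.12466252e-03,  2.24716319e-04,
        8.62465031e-05,  2.01232320e-04,  1.24211332e-03]), 'joint_torque': array([-4.63009510e-04, -5.27567339e+01, -1.26690824e+00, -1.53430241e+01,
       -5.26000361e-02,  6.43572916e-03,  1.50981064e-04]), 'tool_pos': array([ 0.21334462, -0.58681182,  0.2598809 ]), 'eef_rot': array([ 9.84825000e-01,  1.73547707e-01, -2.33704292e-04, -9.26710138e-04]), 'contact_force': array([ 0.29450527, -0.76369656,  0.09081526]), 'moment': array([-0.0370543 ,  0.01313714,  0.00476538]), 'finger_force': 0.0, 'opening': 0.9993858631999192} 0.022
top [[-0.012, -0.998, 0.058, 0.413], [-1.0, 0.012, -0.007, 0.018], [0.006, -0.058, -0.998, 1.38], [0.0, 0.0, 0.0, 1.0]] 421.96631271823384
bed [(0.72, [0.6152, -0.1838, 0.0096], (386, 166))]
stone_pale [(0.97, [0.2766, -0.2275, 0.0289], (403, 271)), (0.76, [0.2483, -0.3933, 0.033], (455, 280)), (0.62, [0.1972, 0.2877, 0.0299], (240, 299))]
stone
[... 1440 characters left out ...]
47, [0.8118, 0.0043, 0.0839], (361, 286)), (0.43, [0.6783, 0.1235, 0.0801], (383, 235))]
tin_red [(0.56, [0.4447, 0.2372, 0.0506], (385, 175))]
tin_yellow []
tin_blue [(0.21, [0.6506, 0.2462, 0.0214], (413, 228))]
jar_red []
jar_amber [(0.8, [0.5301, 0.4848, 0.0562], (463, 175))]
jar_green [(0.91, [0.809, 0.0068, 0.0847], (362, 285))]
puck [(0.44, [0.5274, 0.0874, 0.022], (351, 210))]
rubbing_block [(0.94, [0.4085, -0.4419, 0.029], (179, 220)), (0.51, [0.6539, 0.2473, 0.0187], (413, 229)), (0.2, [0.6144, -0.1847, 0.0098], (275, 257))]
ink_knife [(0.9, [0.333, 0.2965, 0.0046], (386, 158))]
brush [(0.62, [0.5073, -0.449, 0.0203], (180, 248))]
mug [(0.88, [0.6407, -0.4845, 0.0502], (168, 287))]
```

```bash
python3 -c "
import cv2
a=cv2.imread('pics/top0.png');cv2.imwrite('pics/top0c.png',cv2.resize(a[80:340,140:520],(798,546),interpolation=2))"
```

```text
(no output)
```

View pics/top0c.png

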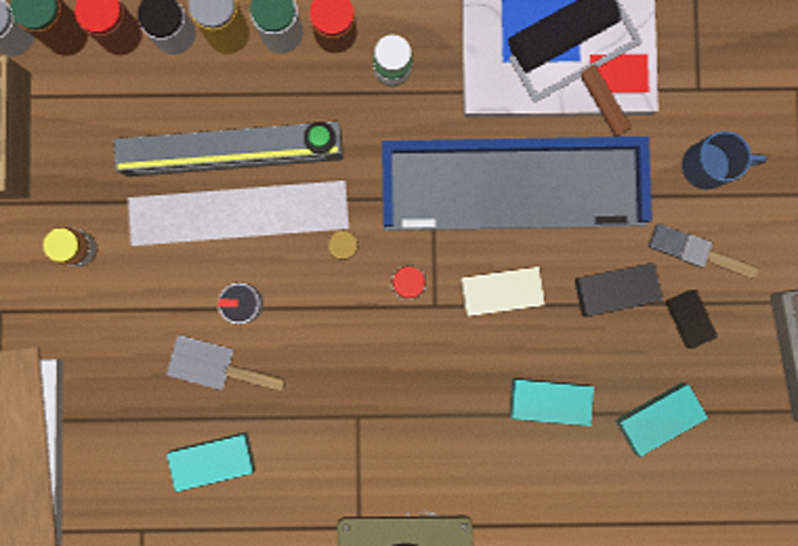

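View pics/scene0.png

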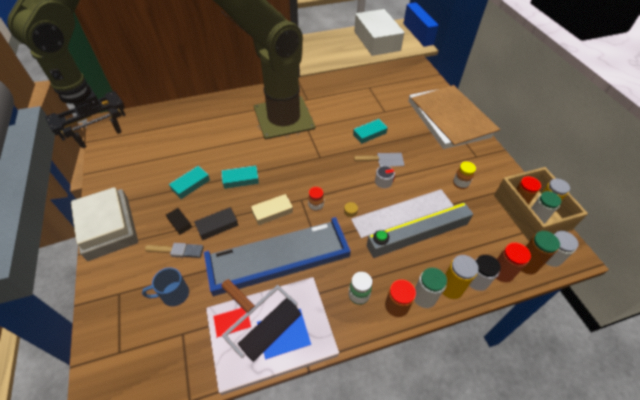

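The top crop shows the pale stone at about (503,291), the dark stone at (620,289) and the red tin at (240,302) with its stripe pointing left. The bed is centred at about (516,184), the strip at (238,212) and the green button at (320,136). Only the red tin is present: the other coloured cans are a row of scenery jars at the back. The turquoise blocks are look-alikes. Next I measure from the top camera.

```bash
cat >> h.py <<'E'
def plane(p,uv,z):
    uv=np.asarray(uv,float).reshape(-1,2)
    d=np.c_[(uv[:,0]-p["cx"])/p["fx"],(uv[:,1]-p["cy"])/p["fy"],np.ones(len(uv))]@p["T"][:3,:3].T
    o=p["T"][:3,3]; return (o+d*((z-o[2])/d[:,2])[:,None])[:,:2]
def rect(p,m,z,near,rad=.12):
    """largest mask blob near a world xy, as min-area rectangle on plane z"""
    n,l,st,c=cv2.connectedComponentsWithStats(m.astype(np.uint8))
    best=None
    for i in range(1,n):
        if st[i,4]<30: continue
        q=plane(p,c[i],z)[0]
        if np.hypot(*(q-np.array(near)))<rad and (best is None or st[i,4]>st[best,4]): best=i
    if best is None: return None
    cs,_=cv2.findContours((l==best).astype(np.uint8),0,1)
    w=plane(p,max(cs,key=len).reshape(-1,2),z)
    (x,y),(a,b),t=cv2.minAreaRect((w*1000).astype(np.float32))
    if a>b: t+=90; a,b=b,a       # t+90.. long side direction
    yaw=(t+90)%180               # world angle of long side, deg
    return dict(c=(round(x,1),round(y,1)),size=(round(a,1),round(b,1)),yaw_y=round(yaw-90,2),area=int(st[best,4]))
def hsv(p): return cv2.split(cv2.cvtColor(p["pixels"],cv2.COLOR_RGB2HSV))
E
python3 - <<'E'
from h import *
for n in("top","scene"):
    p=cam(n);h,s,v=hsv(p);w=cloud(p);Z=w[...,2];print(n)
    hgt=(Z>.018)&(Z<.05)
    print("pale",rect(p,(h>15)&(h<40)&(s<90)&(v>170),.032,(.445,-.156)))
    print("dark",rect(p,hgt&(s<90)&(v<110)&(abs(w[...,0]-.445)<.06)&(abs(w[...,1]+.335)<.09),.032,(.445,-.335)))
    print("strip",rect(p,(s<60)&(v>140)&(abs(Z)<.012),0,(.55,.25),.1))
    print("yellow",rect(p,(h>24)&(h<35)&(s>150)&(v>120),.06,(.65,.25),.1))
    print("green",rect(p,(h>45)&(h<80)&(s>120),.068,(.68,.12),.06))
    print("blue",rect(p,(h>105)&(h<130)&(s>120),.036,(.64,-.19),.12))
    print("stripe",rect(p,((h<8)|(h>172))&(s>150),.05,(.43,.24),.06))
    tm=(Z>.035)&(Z<.065)&(abs(w[...,0]-.43)<.07)&(abs(w[...,1]-.24)<.07)
    print("tin",rect(p,tm,.05,(.43,.24),.06))
E
```

```text
top
pale {'c': (445.3, -155.3), 'size': (58.8, 121.1), 'yaw_y': 7.63, 'area': 688}
dark {'c': (445.6, -333.9), 'size': (59.5, 122.1), 'yaw_y': 10.58, 'area': 707}
strip {'c': (573.6, 252.0), 'size': (77.0, 341.9), 'yaw_y': 3.89, 'area': 2426}
yellow None
green {'c': (679.5, 119.5), 'size': (28.2, 28.6), 'yaw_y': 89.54, 'area': 77}
blue {'c': (613.7, -179.2), 'size': (129.3, 406.8), 'yaw_y': 0.45, 'area': 894}
stripe {'c': (433.6, 259.5), 'size': (9.4, 25.2), 'yaw_y': -0.7, 'area': 30}
tin {'c': (431.9, 240.7), 'size': (56.6, 62.9), 'yaw_y': -0.69, 'area': 309}
scene
pale {'c': (446.8, -154.8), 'size': (58.5, 120.0), 'yaw_y': 7.69, 'area': 530}
dark {'c': (452.3, -332.8), 'size': (67.0, 115.5), 'yaw_y': 10.76, 'area': 652}
strip {'c': (571.7, 253.5), 'size': (77.7, 343.0), 'yaw_y': 4.24, 'area': 1966}
yellow {'c': (647.9, 285.0), 'size': (11.1, 278.3), 'yaw_y': 5.01, 'area': 187}
green {'c': (673.4, 124.0), 'size': (31.2, 32.9), 'yaw_y': -17.54, 'area': 94}
blue {'c': (666.8, -129.5), 'size': (121.4, 359.0), 'yaw_y': 18.86, 'area': 851}
stripe None
tin {'c': (436.6, 243.1), 'size': (61.4, 71.2), 'yaw_y': 53.58, 'area': 238}
```

```bash
cat >> h.py <<'E'
def psi(s): 
    x=R.from_quat(s["eef_rot"]).as_matrix()[:,0]; return np.degrees(np.arctan2(x[1],x[0]))
def goto(x,y,z,yaw,s=None):
    """tool shift/turn (mm, rad) to reach tool-down pose with tool x at world yaw deg"""
    s=s or r.get_state(); R0=R.from_quat(s["eef_rot"]); 
    G=R.from_euler("z",yaw,degrees=True)*R.from_quat([1,0,0,0])
    dp=R0.inv().apply((np.array([x,y,z])-s["tool_pos"])*1000)
    tw=(R0.inv()*G).as_rotvec(); print("dp",dp.round(1),"twist",tw.round(4),"dist",np.linalg.norm(dp).round(),"from psi",psi(s).round(2)); return dp,tw
E
python3 - <<'E'
from h import *
p=cam("wrist");print(np.array(p["mount"]).round(4).tolist(),p["fx"])
goto(.445,-.155,.25,97.6)
E
```

```text
[[-0.0005, -0.9639, -0.2664, 0.067], [1.0, -0.0005, 0.0002, 0.0002], [-0.0003, -0.2664, 0.9639, -0.1244], [0.0, 0.0, 0.0, 1.0]] 360.5854406898681
dp [ 365.2 -327.2   10.7] twist [ 0.      0.     -1.3545] dist 490.0 from psi 19.99
```

Emit:
{"op": "step_arm", "data": {
  "motion": [
    {"dp": [45,-40,-5],"twist": [0,0,-0.17],"hand": 1},
    {"dp": [90,-80,-10],"twist": [0,0,-0.34],"hand": 1},
    {"dp": [135,-120,-10],"twist": [0,0,-0.51],"hand": 1},
    {"dp": [180,-160,-10],"twist": [0,0,-0.68],"hand": 1},
    {"dp": [225,-200,-10],"twist": [0,0,-0.85],"hand": 1}
  ]
}}

```text
clock: 2.48
tool_pos: [0.3576, -0.321, 0.2711]
eef_rot: [0.824, 0.566, 0.0, 0.001]
contact_force: [1.2, -0.4, 0.1]
opening: 1.0
finger_force: 0.0
```

```bash
python3 - <<'E'
from h import *
goto(.47,-.2,.26,97.6)
E
```

```text
dp [153.2  61.5  11.1] twist [ 0.001   0.0007 -0.4993] dist 166.0 from psi 68.99
```

Emit:
{"op": "step_arm", "data": {
  "motion": [
    {"dp": [50,20,0],"twist": [0,0,-0.17],"hand": 1},
    {"dp": [100,40,5],"twist": [0,0,-0.34],"hand": 1},
    {"dp": [153,61,10],"twist": [0,0,-0.5],"hand": 1},
    {"dp": [153,61,10],"twist": [0,0,-0.5],"hand": 1},
    {"dp": [153,61,10],"twist": [0,0,-0.5],"hand": 1}
  ]
}}

```text
clock: 3.1
tool_pos: [0.4686, -0.2028, 0.2605]
eef_rot: [0.661, 0.751, -0.001, -0.0]
contact_force: [-0.6, -0.4, -0.3]
opening: 0.999
finger_force: 0.0
```

```bash
python3 - <<'E'
from h import *
p=cam("wrist");save(p,"w1");h,s,v=hsv(p);w=cloud(p);Z=w[...,2]
s_=r.get_state();print(s_["tool_pos"],psi(s_),s_["q"].round(2))
hgt=(Z>.022)&(Z<.05)
box=lambda x,y,a,b:(abs(w[...,0]-x)<a)&(abs(w[...,1]-y)<b)
print("paleD",rect(p,hgt&box(.445,-.156,.06,.09)&(v>120),.032,(.445,-.156)), np.nanmedian(Z[box(.445,-.156,.015,.03)]))
print("pale",rect(p,(h>15)&(h<40)&(s<90)&(v>150),.032,(.445,-.156)))
print("dark",rect(p,hgt&box(.445,-.334,.06,.09),.032,(.445,-.335)), np.nanmedian(Z[box(.445,-.334,.015,.03)]))
print("blue",rect(p,(h>105)&(h<130)&(s>120)&(Z>.028),.036,(.64,-.19),.12))
for y in(-.36,-.3,-.18,-.1,-.02):print(y,"plate z",np.nanmedian(Z[box(.59,y,.02,.01)]),"rail",np.nanmedian(Z[box(.672,y,.004,.01)]))
print(find(p,"wrist","stone_pale"),find(p,"wrist","stone_dark"),find(p,"wrist","bed"))
E
```

```text
[ 0.46814739 -0.20350713  0.26059044] 97.18022091937392 [ 0.67  0.58 -0.55  1.9   0.42  0.78  0.01]
paleD {'c': (444.0, -154.6), 'size': (59.4, 119.5), 'yaw_y': 7.56, 'area': 8014} 0.3204181991275888
pale {'c': (443.9, -154.4), 'size': (59.0, 118.2), 'yaw_y': 7.81, 'area': 7860}
dark {'c': (441.1, -312.0), 'size': (60.2, 83.5), 'yaw_y': 10.72, 'area': 3926} 0.03251466171990455
blue {'c': (667.7, -163.3), 'size': (20.9, 271.1), 'yaw_y': 0.33, 'area': 5654}
-0.36 plate z 0.007030607646491244 rail nan
-0.3 plate z 0.008401300597928013 rail 0.036607497233298786
-0.18 plate z 0.008366660382522428 rail 0.03630090682421888
-0.1 plate z 0.008381480155200016 rail 0.036328356853314425
-0.02 plate z nan rail 0.036198437900954894
[(0.89, [0.2774, -0.2201, 0.031]), (0.89, [0.2568, -0.3566, 0.0232]), (0.59, [0.4403, -0.1528, 0.0318])] [(0.84, [0.4442, -0.3038, 0.0357])] [(0.98, [0.6144, -0.1469, 0.0065])]
  return np.nanmean(a, axis, out=out, keepdims=keepdims)
```

View pics/w1.png

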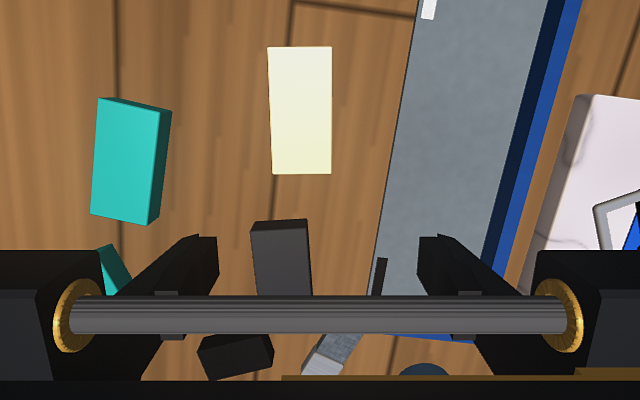

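Wrist view: the pale stone is at (300,110), the dark stone is partly visible at (282,255), and the rail runs (570,0)–(490,240). The stone top reads 0.032 and the plate 0.008, which matches the text. Next I grasp the pale stone.

```bash
python3 - <<'E'
from h import *
goto(.4442,-.1545,.030,97.7)
E
```

```text
dp [ 51.9 -17.5 230.7] twist [-0.0008  0.0009 -0.0094] dist 237.0 from psi 97.16
```

Emit:
{"op": "step_arm", "data": {
  "motion": [
    {"dp": [52,-17.5,30],"twist": [0,0,-0.01],"hand": 1},
    {"dp": [52,-17.5,80],"twist": [0,0,-0.01],"hand": 1},
    {"dp": [52,-17.5,130],"twist": [0,0,-0.01],"hand": 1},
    {"dp": [52,-17.5,170],"twist": [0,0,-0.01],"hand": 1},
    {"dp": [52,-17.5,170],"twist": [0,0,-0.01],"hand": 1}
  ]
}}

```text
clock: 3.92
tool_pos: [0.4435, -0.1531, 0.0891]
eef_rot: [0.657, 0.754, -0.002, -0.002]
contact_force: [0.3, 0.3, 0.6]
opening: 1.0
finger_force: 0.0
```

```bash
python3 - <<'E'
from h import *
goto(.4442,-.1545,.030,97.7)
E
```

```text
dp [-1.5  0.7 59.1] twist [-0.0049 -0.0004  0.0032] dist 59.0 from psi 97.88
```

Emit:
{"op": "step_arm", "data": {
  "motion": [
    {"dp": [-1,0.5,30],"twist": [0,0,0],"hand": 1},
    {"dp": [-1,0.5,59],"twist": [0,0,0],"hand": 1},
    {"dp": [-1,0.5,59],"twist": [0,0,0],"hand": 1},
    {"dp": [-1,0.5,59],"twist": [0,0,0],"hand": -1},
    {"dp": [-1,0.5,59],"twist": [0,0,0],"hand": -1}
  ],
  "force": 25
}}

```text
clock: 4.55
tool_pos: [0.4465, -0.1542, 0.0332]
eef_rot: [0.657, 0.754, 0.001, 0.001]
contact_force: [0.2, -0.2, -0.2]
opening: 0.796
finger_force: 0.0
```

Emit:
{"op": "step_arm", "data": {
  "motion": [
    {"dp": [0,0,0],"twist": [0,0,0],"hand": -1},
    {"dp": [0,0,0],"twist": [0,0,0],"hand": -1},
    {"dp": [0,0,-30],"twist": [0,0,0],"hand": -1},
    {"dp": [0,0,-70],"twist": [0,0,0],"hand": -1},
    {"dp": [0,0,-70],"twist": [0,0,0],"hand": -1}
  ],
  "force": 25
}}

```text
clock: 5.18
tool_pos: [0.4469, -0.1542, 0.1037]
eef_rot: [0.657, 0.754, 0.001, 0.002]
contact_force: [0.5, 0.3, -3.3]
opening: 0.679
finger_force: 25.0
```

```bash
python3 - <<'E'
from h import *
s=r.get_state();print(s["tool_pos"],s["finger_force"],s["opening"])
goto(.618,-.055,.105,90.4)
p=cam("wrist");w=cloud(p);Z=w[...,2];h,ss,v=hsv(p)
m=(h>105)&(h<130)&(ss>120)&(Z>.032)&(Z<.042)
# rail: inner edge x per y; left end stop inner edge y per x
for y in np.arange(-.16,.0,.03):
    a=w[...,0][m&(abs(w[...,1]-y)<.004)]; 
    if a.size:print("rail y",y.round(2),np.percentile(a,[2,98]).round(4))
for x in (.56,.58,.6,.62,.64):
    a=w[...,1][m&(abs(w[...,0]-x)<.004)&(w[...,1]>-.1)]
    if a.size:print("stop x",x,np.percentile(a,[2,98]).round(4))
E
```

```text
[ 0.44688775 -0.15423554  0.10366536] 24.996406878344715 0.6786989105362519
dp [ 75.  183.1  -0.6] twist [0.0045 0.0005 0.1299] dist 198.0 from psi 97.84
```

Emit:
{"op": "step_arm", "data": {
  "motion": [
    {"dp": [17,44,0],"twist": [0,0,0.03],"hand": -1},
    {"dp": [34,88,0],"twist": [0,0,0.06],"hand": -1},
    {"dp": [51,125,0],"twist": [0,0,0.1],"hand": -1},
    {"dp": [70,162,0],"twist": [0,0,0.13],"hand": -1},
    {"dp": [74,173,0],"twist": [0,0,0.13],"hand": -1}
  ]
}}

```text
clock: 5.85
tool_pos: [0.6083, -0.0534, 0.0998]
eef_rot: [0.703, 0.711, 0.001, -0.001]
contact_force: [0.1, 0.2, -3.5]
opening: 0.68
finger_force: 25.0
```

```bash
python3 - <<'E'
from h import *
goto(.608,-.057,.0405,90.4)
p=cam("wrist");save(p,"w2");w=cloud(p);Z=w[...,2];h,ss,v=hsv(p)
m=(h>100)&(h<130)&(ss>100)&(Z>.028)&(Z<.045)
print(m.sum())
for y in np.arange(-.16,.03,.03):
    a=w[...,0][m&(abs(w[...,1]-y)<.004)]
    if a.size:print("rail y",y.round(2),np.percentile(a,[2,98]).round(4))
for x in (.56,.58,.6,.62,.64):
    a=w[...,1][m&(abs(w[...,0]-x)<.004)&(w[...,1]>-.1)]
    if a.size:print("stop x",x,np.percentile(a,[2,98]).round(4))
E
```

```text
dp [-3.7 -0.4 59.3] twist [ 0.     -0.0018  0.0044] dist 59.0 from psi 90.65
13648
rail y -0.16 [0.6627 0.6632]
rail y -0.13 [0.6626 0.6772]
rail y -0.07 [0.6701 0.6774]
rail y -0.04 [0.6622 0.677 ]
rail y -0.01 [0.662  0.6767]
rail y 0.02 [0.5499 0.6744]
stop x 0.56 [0.0123 0.0265]
stop x 0.58 [0.0124 0.0267]
stop x 0.6 [0.0122 0.0266]
stop x 0.62 [0.0124 0.0267]
stop x 0.64 [0.0127 0.0269]
```

View pics/w2.png

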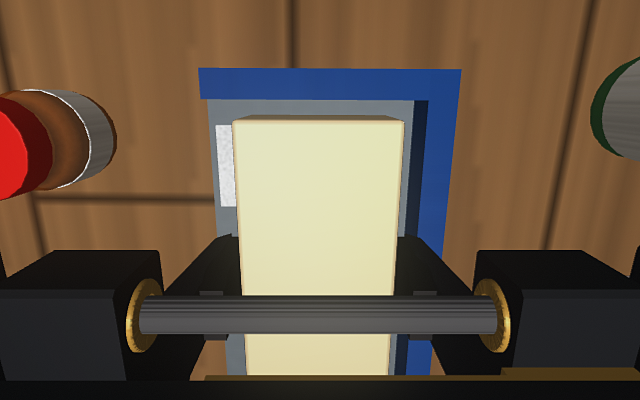

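The wrist picture shows the held stone above the plate, the rail inner edge at column ~420 and the left stop at row ~100. From this the rail's inner face is at x = 0.662 and the left stop's at y = 0.0123. Lowering and releasing.

Emit:
{"op": "step_arm", "data": {
  "motion": [
    {"dp": [-3.5,-1,30],"twist": [0,0,0.005],"hand": -1},
    {"dp": [-3.5,-1,50],"twist": [0,0,0.005],"hand": -1},
    {"dp": [-3.5,-1,59],"twist": [0,0,0.005],"hand": -1},
    {"dp": [-3.5,-1,59],"twist": [0,0,0.005],"hand": -1},
    {"dp": [-3.5,-1,59],"twist": [0,0,0.005],"hand": -1}
  ]
}}

```text
clock: 6.52
tool_pos: [0.6065, -0.0601, 0.0432]
eef_rot: [0.706, 0.708, 0.0, 0.0]
contact_force: [0.2, -0.0, -3.0]
opening: 0.677
finger_force: 25.0
```

```bash
python3 - <<'E'
from h import *
s=r.get_state();print(s["tool_pos"],s["contact_force"],psi(s))
E
```

```text
[ 0.60645996 -0.06005687  0.04320378] [ 0.22813518 -0.00311191 -2.97049312] 90.17461808026896
```

Emit:
{"op": "step_arm", "data": {
  "motion": [
    {"dp": [0,0,2],"twist": [0,0,0],"hand": -1},
    {"dp": [0,0,3.5],"twist": [0,0,0],"hand": -1},
    {"dp": [0,0,3.5],"twist": [0,0,0],"hand": -1},
    {"dp": [0,0,3.5],"twist": [0,0,0],"hand": 0.5},
    {"dp": [0,0,3.5],"twist": [0,0,0],"hand": 0.5}
  ]
}}

```text
clock: 7.15
tool_pos: [0.6064, -0.0601, 0.0395]
eef_rot: [0.706, 0.708, 0.0, 0.0]
contact_force: [-0.2, -0.4, -0.6]
opening: 0.753
finger_force: 0.0
```

Emit:
{"op": "step_arm", "data": {
  "motion": [
    {"dp": [0,0,0],"twist": [0,0,0],"hand": 0.5},
    {"dp": [0,0,-30],"twist": [0,0,0],"hand": 0.5},
    {"dp": [0,0,-70],"twist": [0,0,0],"hand": 0.5},
    {"dp": [0,0,-120],"twist": [0,0,0],"hand": 0.5},
    {"dp": [0,0,-170],"twist": [0,0,0],"hand": 0.5}
  ]
}}

```text
clock: 7.78
tool_pos: [0.6058, -0.0602, 0.2106]
eef_rot: [0.706, 0.708, -0.0, -0.0]
contact_force: [1.0, 0.8, 1.2]
opening: 0.75
finger_force: 0.0
```

```bash
python3 - <<'E'
from h import *
s=r.get_state();print(s["tool_pos"],s["opening"])
p=cam("wrist");w=cloud(p);Z=w[...,2];h,ss,v=hsv(p)
box=lambda x,y,a,b:(abs(w[...,0]-x)<a)&(abs(w[...,1]-y)<b)
print(rect(p,(h>15)&(h<40)&(ss<90)&(v>150),.04,(.607,-.06)),np.nanmedian(Z[(Z>.03)&(Z<.06)&box(.607,-.03,.02,.03)]))
goto(.49,-.27,.2,97.6)
E
```

```text
[ 0.6057601  -0.06019254  0.21058379] 0.7504774466637527
{'c': (605.1, -60.3), 'size': (59.4, 118.5), 'yaw_y': -0.02, 'area': 9844} 0.04044694074012384
dp [-210.1 -120.1   16. ] twist [ 0.0108  0.0004 -0.13  ] dist 243.0 from psi 90.15
```

Emit:
{"op": "step_arm", "data": {
  "motion": [
    {"dp": [0,-40,20],"twist": [0,0,0],"hand": -1},
    {"dp": [0,-64,60],"twist": [0,0,0],"hand": -1},
    {"dp": [0,-64,110],"twist": [0,0,0],"hand": -1},
    {"dp": [0,-64,150],"twist": [0,0,0],"hand": -1},
    {"dp": [0,-64,169],"twist": [0,0,0],"hand": -1}
  ]
}}

```text
clock: 8.45
tool_pos: [0.5409, -0.0602, 0.038]
eef_rot: [0.706, 0.708, -0.001, -0.001]
contact_force: [0.5, 0.2, -0.0]
opening: 0.202
finger_force: 0.0
```

Emit:
{"op": "step_arm", "data": {
  "motion": [
    {"dp": [0,10,2],"twist": [0,0,0],"hand": -1},
    {"dp": [0,20,2],"twist": [0,0,0],"hand": -1},
    {"dp": [0,30,2],"twist": [0,0,0],"hand": -1},
    {"dp": [0,36,2],"twist": [0,0,0],"hand": -1},
    {"dp": [0,40,2],"twist": [0,0,0],"hand": -1}
  ]
}}

```text
clock: 9.07
tool_pos: [0.5797, -0.0606, 0.0388]
eef_rot: [0.706, 0.708, -0.002, -0.001]
contact_force: [-10.0, -0.3, 11.3]
opening: 0.009
finger_force: 5.7
```

Emit:
{"op": "step_arm", "data": {
  "motion": [
    {"dp": [0,2,-1],"twist": [0,0,0],"hand": -1},
    {"dp": [0,4,-1],"twist": [0,0,0],"hand": -1},
    {"dp": [0,4,-1],"twist": [0,0,0],"hand": -1}
  ]
}}

```text
clock: 9.45
tool_pos: [0.5865, -0.0603, 0.0393]
eef_rot: [0.706, 0.708, 0.0, 0.0]
contact_force: [-1.0, -0.1, -0.1]
opening: 0.007
finger_force: 0.5
```

Emit:
{"op": "step_arm", "data": {
  "motion": [
    {"dp": [0,2,0],"twist": [0,0,0],"hand": -1},
    {"dp": [0,3,0],"twist": [0,0,0],"hand": -1},
    {"dp": [0,3,0],"twist": [0,0,0],"hand": -1}
  ]
}}

```text
clock: 9.82
tool_pos: [0.5883, -0.0603, 0.0392]
eef_rot: [0.706, 0.708, -0.001, -0.0]
contact_force: [-4.5, 0.4, 2.7]
opening: 0.008
finger_force: 2.6
```

Emit:
{"op": "step_arm", "data": {
  "motion": [
    {"dp": [0,2,0],"twist": [0,0,0],"hand": -1},
    {"dp": [0,4,0],"twist": [0,0,0],"hand": -1},
    {"dp": [0,4,0],"twist": [0,0,0],"hand": -1}
  ]
}}

```text
clock: 10.2
tool_pos: [0.5885, -0.0604, 0.0392]
eef_rot: [0.706, 0.708, -0.004, -0.003]
contact_force: [-12.6, 0.4, 11.2]
opening: 0.008
finger_force: 7.0
```

Emit:
{"op": "step_arm", "data": {
  "motion": [
    {"dp": [0,2,0],"twist": [0,0,0],"hand": -1},
    {"dp": [0,3,0],"twist": [0,0,0],"hand": -1},
    {"dp": [0,3,0],"twist": [0,0,0],"hand": -1}
  ]
}}

```text
clock: 10.58
tool_pos: [0.5887, -0.0605, 0.0392]
eef_rot: [0.706, 0.708, -0.006, -0.004]
contact_force: [-19.1, 0.6, 17.2]
opening: 0.002
finger_force: 10.3
```

Emit:
{"op": "step_arm", "data": {
  "motion": [
    {"dp": [0,-12,0],"twist": [0,0,0],"hand": -1},
    {"dp": [0,-20,-20],"twist": [0,0,0],"hand": -1},
    {"dp": [-30,-20,-50],"twist": [0,0,0],"hand": -1},
    {"dp": [-60,-20,-50],"twist": [0,0,0],"hand": -1},
    {"dp": [-95,-10,-50],"twist": [0,0,0],"hand": -1}
  ]
}}

```text
clock: 11.2
tool_pos: [0.5882, -0.1558, 0.0903]
eef_rot: [0.706, 0.709, 0.002, 0.001]
contact_force: [0.4, 1.1, -0.3]
opening: 0.006
finger_force: 0.0
```

```bash
python3 - <<'E'
from h import *
s=r.get_state();print(s["tool_pos"])
goto(.630,-.155,.039,90.1)
E
```

```text
[ 0.58817553 -0.15578368  0.09027905]
dp [ 0.6 41.6 51.5] twist [ 0.0044 -0.0002  0.0023] dist 66.0 from psi 90.23
```

Emit:
{"op": "step_arm", "data": {
  "motion": [
    {"dp": [0,41,10],"twist": [0,0,0],"hand": -1},
    {"dp": [0,41,40],"twist": [0,0,0],"hand": -1},
    {"dp": [0,41,51],"twist": [0,0,0],"hand": -1},
    {"dp": [10,41,51],"twist": [0,0,0],"hand": -1},
    {"dp": [20,41,51],"twist": [0,0,0],"hand": -1}
  ]
}}

```text
clock: 11.82
tool_pos: [0.6279, -0.1339, 0.0392]
eef_rot: [0.706, 0.708, 0.001, 0.001]
contact_force: [0.6, 0.1, 0.4]
opening: 0.001
finger_force: 0.0
```

Emit:
{"op": "step_arm", "data": {
  "motion": [
    {"dp": [6,0,0],"twist": [0,0,0],"hand": -1},
    {"dp": [12,0,0],"twist": [0,0,0],"hand": -1},
    {"dp": [16,0,0],"twist": [0,0,0],"hand": -1},
    {"dp": [19,0,0],"twist": [0,0,0],"hand": -1},
    {"dp": [19,0,0],"twist": [0,0,0],"hand": -1}
  ]
}}

```text
clock: 12.45
tool_pos: [0.6276, -0.1185, 0.0394]
eef_rot: [0.707, 0.708, -0.001, 0.002]
contact_force: [0.5, -4.3, 3.0]
opening: 0.004
finger_force: 2.6
```

Emit:
{"op": "step_arm", "data": {
  "motion": [
    {"dp": [2,0,0],"twist": [0,0,0],"hand": -1},
    {"dp": [4,0,0],"twist": [0,0,0],"hand": -1},
    {"dp": [4,0,0],"twist": [0,0,0],"hand": -1}
  ]
}}

```text
clock: 12.82
tool_pos: [0.6276, -0.1176, 0.0394]
eef_rot: [0.707, 0.707, -0.002, 0.003]
contact_force: [-0.3, -10.0, 6.1]
opening: 0.008
finger_force: 4.9
```

Emit:
{"op": "step_arm", "data": {
  "motion": [
    {"dp": [2,0,0],"twist": [0,0,0],"hand": -1},
    {"dp": [4,0,0],"twist": [0,0,0],"hand": -1},
    {"dp": [4,0,0],"twist": [0,0,0],"hand": -1}
  ]
}}

```text
clock: 13.2
tool_pos: [0.6276, -0.1174, 0.0394]
eef_rot: [0.708, 0.706, -0.004, 0.005]
contact_force: [0.4, -15.7, 5.1]
opening: 0.011
finger_force: 7.7
```

Emit:
{"op": "step_arm", "data": {
  "motion": [
    {"dp": [-15,0,0],"twist": [0,0,0],"hand": -1},
    {"dp": [-20,0,-50],"twist": [0,0,0],"hand": -1},
    {"dp": [-40,0,-110],"twist": [0,0,0],"hand": -1},
    {"dp": [-60,0,-160],"twist": [0,0,0],"hand": -1},
    {"dp": [-60,0,-160],"twist": [0,0,0],"hand": -1}
  ]
}}

```text
clock: 13.82
tool_pos: [0.6299, -0.1695, 0.2027]
eef_rot: [0.707, 0.707, 0.003, 0.004]
contact_force: [-0.6, -0.7, -0.3]
opening: 0.009
finger_force: 0.0
```

```bash
python3 - <<'E'
from h import *
s=r.get_state();print(s["tool_pos"])
p=cam("wrist");w=cloud(p);Z=w[...,2];h,ss,v=hsv(p)
m=(h>100)&(h<130)&(ss>100)&(Z>.033)&(Z<.045)
print(rect(p,(h>15)&(h<40)&(ss<90)&(v>150),.04,(.632,-.05)))
for y in np.arange(-.16,.01,.03):
    a=w[...,0][m&(abs(w[...,1]-y)<.004)]
    if a.size:print("rail y",y.round(2),np.percentile(a,[2,98]).round(4))
for x in (.58,.6,.62,.64):
    a=w[...,1][m&(abs(w[...,0]-x)<.004)&(w[...,1]>-.1)]
    if a.size:print("stop x",x,np.percentile(a,[2,98]).round(4))
goto(.447,-.39,.2,100.7)
E
```

```text
[ 0.62987285 -0.16951411  0.20268899]
{'c': (632.3, -71.6), 'size': (59.3, 70.3), 'yaw_y': 0.1, 'area': 8104}
rail y -0.16 [0.6633 0.8915]
rail y -0.13 [0.6631 0.6775]
rail y -0.1 [0.663 0.677]
rail y -0.07 [0.6629 0.6771]
rail y -0.04 [0.6633 0.677 ]
dp [-221.6 -181.7   -0.8] twist [ 4.000e-03 -1.000e-04 -1.846e-01] dist 287.0 from psi 90.12
```

Emit:
{"op": "step_arm", "data": {
  "motion": [
    {"dp": [-45,-36,0],"twist": [0,0,-0.04],"hand": 1},
    {"dp": [-90,-73,0],"twist": [0,0,-0.08],"hand": 1},
    {"dp": [-135,-110,0],"twist": [0,0,-0.12],"hand": 1},
    {"dp": [-180,-146,0],"twist": [0,0,-0.16],"hand": 1},
    {"dp": [-222,-180,0],"twist": [0,0,-0.18],"hand": 1}
  ]
}}

```text
clock: 14.5
tool_pos: [0.4463, -0.3901, 0.1964]
eef_rot: [0.638, 0.77, 0.001, -0.002]
contact_force: [-0.6, -0.4, -0.3]
opening: 0.545
finger_force: 0.0
```

```bash
python3 - <<'E'
from h import *
s=r.get_state();print(s["tool_pos"],psi(s))
p=cam("wrist");w=cloud(p);Z=w[...,2];h,ss,v=hsv(p)
box=lambda x,y,a,b:(abs(w[...,0]-x)<a)&(abs(w[...,1]-y)<b)
m=(Z>.024)&(Z<.045)&box(.445,-.333,.06,.09)
d=rect(p,m,.032,(.445,-.335));print(d,np.nanmedian(Z[box(.445,-.32,.015,.02)]))
goto(d["c"][0]/1000,d["c"][1]/1000,.031,90+d["yaw_y"])
E
```

```text
[ 0.4463416  -0.39008164  0.1963586 ] 100.64090385224553
{'c': (444.9, -333.8), 'size': (59.7, 119.4), 'yaw_y': 10.71, 'area': 11940} 0.03242450230557331
dp [ 62.8  18.7 164.1] twist [-0.01    0.0006 -0.0121] dist 177.0 from psi 100.02
```

Emit:
{"op": "step_arm", "data": {
  "motion": [
    {"dp": [40,12,30],"twist": [0,0,-0.01],"hand": 1},
    {"dp": [63,18.5,80],"twist": [0,0,-0.01],"hand": 1},
    {"dp": [63,18.5,110],"twist": [0,0,-0.01],"hand": 1},
    {"dp": [63,18.5,110],"twist": [0,0,-0.01],"hand": 1}
  ]
}}

```text
clock: 15.05
tool_pos: [0.4531, -0.3224, 0.0853]
eef_rot: [0.635, 0.773, -0.0, -0.004]
contact_force: [0.6, -0.3, 0.7]
opening: 0.995
finger_force: 0.0
```

```bash
python3 - <<'E'
from h import *
goto(.4449,-.3338,.031,100.7);print(r.get_state()["tool_pos"])
E
```

```text
dp [ -9.9 -10.   54.3] twist [-0.0049 -0.0056  0.0091] dist 56.0 from psi 101.22
[ 0.4530774  -0.3224226   0.08531943]
```

Emit:
{"op": "step_arm", "data": {
  "motion": [
    {"dp": [-10,-10,10],"twist": [0,0,0.01],"hand": 1},
    {"dp": [-10,-10,35],"twist": [0,0,0.01],"hand": 1},
    {"dp": [-10,-10,54],"twist": [0,0,0.01],"hand": 1},
    {"dp": [-10,-10,54],"twist": [0,0,0.01],"hand": 1},
    {"dp": [-10,-10,54],"twist": [0,0,0.01],"hand": -1}
  ],
  "force": 25
}}

```text
clock: 15.68
tool_pos: [0.4471, -0.338, 0.0352]
eef_rot: [0.64, 0.768, 0.0, 0.001]
contact_force: [-0.1, 0.3, 0.2]
opening: 0.908
finger_force: 0.0
```

Emit:
{"op": "step_arm", "data": {
  "motion": [
    {"dp": [0,0,0],"twist": [0,0,0],"hand": -1},
    {"dp": [0,0,0],"twist": [0,0,0],"hand": -1},
    {"dp": [0,0,0],"twist": [0,0,0],"hand": -1},
    {"dp": [0,0,-40],"twist": [0,0,0],"hand": -1},
    {"dp": [0,0,-70],"twist": [0,0,0],"hand": -1}
  ]
}}

```text
clock: 16.3
tool_pos: [0.446, -0.3367, 0.1044]
eef_rot: [0.639, 0.769, -0.0, -0.001]
contact_force: [0.9, -0.4, -6.8]
opening: 0.682
finger_force: 25.0
```

```bash
python3 - <<'E'
from h import *
s=r.get_state();print(s["tool_pos"],s["finger_force"],s["opening"])
goto(.608,-.301,.105,90.3)
E
```

```text
[ 0.44604532 -0.33668447  0.10442821] 24.99338341411203 0.681592437811587
dp [  5.6 165.7  -0.8] twist [-0.0016 -0.0012  0.1779] dist 166.0 from psi 100.49
```

Emit:
{"op": "step_arm", "data": {
  "motion": [
    {"dp": [1,40,0],"twist": [0,0,0.04],"hand": -1},
    {"dp": [2,85,0],"twist": [0,0,0.09],"hand": -1},
    {"dp": [3,125,0],"twist": [0,0,0.13],"hand": -1},
    {"dp": [3,165,0],"twist": [0,0,0.178],"hand": -1},
    {"dp": [3,165,0],"twist": [0,0,0.178],"hand": -1}
  ]
}}

```text
clock: 16.92
tool_pos: [0.6117, -0.3006, 0.1032]
eef_rot: [0.704, 0.71, 0.002, -0.0]
contact_force: [-0.0, 0.4, -6.4]
opening: 0.675
finger_force: 25.0
```

```bash
python3 - <<'E'
from h import *
goto(.608,-.304,.042,90.3);print(r.get_state()["tool_pos"])
E
```

```text
dp [-3.6 -3.9 61.2] twist [ 0.0028 -0.0031  0.0032] dist 61.0 from psi 90.49
[ 0.61166897 -0.30057052  0.10323325]
```

Emit:
{"op": "step_arm", "data": {
  "motion": [
    {"dp": [-3,-4,20],"twist": [0,0,0.003],"hand": -1},
    {"dp": [-3,-4,45],"twist": [0,0,0.003],"hand": -1},
    {"dp": [-3,-4,61],"twist": [0,0,0.003],"hand": -1},
    {"dp": [-3,-4,61],"twist": [0,0,0.003],"hand": -1},
    {"dp": [-3,-4,61],"twist": [0,0,0.003],"hand": -1}
  ]
}}

```text
clock: 17.55
tool_pos: [0.6038, -0.3073, 0.0426]
eef_rot: [0.707, 0.708, -0.0, -0.0]
contact_force: [0.2, -0.4, -5.3]
opening: 0.678
finger_force: 25.0
```

Emit:
{"op": "step_arm", "data": {
  "motion": [
    {"dp": [0,0,2],"twist": [0,0,0],"hand": -1},
    {"dp": [0,0,3.5],"twist": [0,0,0],"hand": -1},
    {"dp": [0,0,3.5],"twist": [0,0,0],"hand": -1},
    {"dp": [0,0,3.5],"twist": [0,0,0],"hand": 0.5},
    {"dp": [0,0,3.5],"twist": [0,0,0],"hand": 0.5}
  ]
}}

```text
clock: 18.18
tool_pos: [0.6054, -0.3072, 0.0402]
eef_rot: [0.706, 0.708, 0.001, 0.001]
contact_force: [-0.1, -0.0, 0.0]
opening: 0.748
finger_force: 0.0
```

Emit:
{"op": "step_arm", "data": {
  "motion": [
    {"dp": [0,0,0],"twist": [0,0,0],"hand": 0.5},
    {"dp": [0,0,-30],"twist": [0,0,0],"hand": 0.5},
    {"dp": [0,0,-70],"twist": [0,0,0],"hand": 0.5},
    {"dp": [0,-63,-70],"twist": [0,0,0],"hand": -1},
    {"dp": [0,-63,-70],"twist": [0,0,0],"hand": -1}
  ]
}}

```text
clock: 18.8
tool_pos: [0.5336, -0.3075, 0.1088]
eef_rot: [0.707, 0.708, -0.004, -0.004]
contact_force: [0.5, -1.1, 0.1]
opening: 0.546
finger_force: 0.0
```

```bash
python3 - <<'E'
from h import *
s=r.get_state();print(s["tool_pos"],s["opening"])
goto(.542,-.3045,.039,90.1)
E
```

```text
[ 0.53360746 -0.30751677  0.10876838] 0.546169601597475
dp [ 3.   9.2 69.7] twist [-0.0114 -0.0004 -0.0004] dist 70.0 from psi 90.08
```

Emit:
{"op": "step_arm", "data": {
  "motion": [
    {"dp": [3,0,5],"twist": [0,0,0],"hand": -1},
    {"dp": [3,0,40],"twist": [0,0,0],"hand": -1},
    {"dp": [3,0,69],"twist": [0,0,0],"hand": -1},
    {"dp": [3,10,69],"twist": [0,0,0],"hand": -1},
    {"dp": [3,20,69],"twist": [0,0,0],"hand": -1}
  ]
}}

```text
clock: 19.42
tool_pos: [0.5627, -0.3038, 0.0411]
eef_rot: [0.706, 0.708, -0.0, -0.0]
contact_force: [-3.7, 0.1, -0.1]
opening: 0.005
finger_force: 1.9
```

Emit:
{"op": "step_arm", "data": {
  "motion": [
    {"dp": [0,8,0],"twist": [0,0,0],"hand": -1},
    {"dp": [0,16,0],"twist": [0,0,0],"hand": -1},
    {"dp": [0,22,0],"twist": [0,0,0],"hand": -1},
    {"dp": [0,26,0],"twist": [0,0,0],"hand": -1},
    {"dp": [0,26,0],"twist": [0,0,0],"hand": -1}
  ]
}}

```text
clock: 20.05
tool_pos: [0.5882, -0.3042, 0.0409]
eef_rot: [0.706, 0.708, 0.0, 0.0]
contact_force: [-1.0, -0.6, -1.0]
opening: 0.006
finger_force: 0.7
```

Emit:
{"op": "step_arm", "data": {
  "motion": [
    {"dp": [0,2,0],"twist": [0,0,0],"hand": -1},
    {"dp": [0,4,0],"twist": [0,0,0],"hand": -1},
    {"dp": [0,4,0],"twist": [0,0,0],"hand": -1}
  ]
}}

```text
clock: 20.42
tool_pos: [0.5901, -0.3044, 0.0408]
eef_rot: [0.707, 0.708, -0.001, -0.001]
contact_force: [-4.9, 0.3, 2.1]
opening: 0.005
finger_force: 3.0
```

Emit:
{"op": "step_arm", "data": {
  "motion": [
    {"dp": [0,3,0],"twist": [0,0,0],"hand": -1},
    {"dp": [0,5,0],"twist": [0,0,0],"hand": -1},
    {"dp": [0,5,0],"twist": [0,0,0],"hand": -1}
  ]
}}

```text
clock: 20.8
tool_pos: [0.5903, -0.3044, 0.0408]
eef_rot: [0.707, 0.708, -0.005, -0.005]
contact_force: [-16.3, 2.3, 12.9]
opening: 0.009
finger_force: 8.8
```

Emit:
{"op": "step_arm", "data": {
  "motion": [
    {"dp": [0,3,0],"twist": [0,0,0],"hand": -1},
    {"dp": [0,3,0],"twist": [0,0,0],"hand": -1}
  ]
}}

```text
clock: 21.05
tool_pos: [0.5904, -0.3044, 0.0409]
eef_rot: [0.707, 0.707, -0.007, -0.007]
contact_force: [-22.5, 3.8, 19.0]
opening: 0.007
finger_force: 12.4
```

Emit:
{"op": "step_arm", "data": {
  "motion": [
    {"dp": [0,-20,0],"twist": [0,0,0],"hand": -1},
    {"dp": [0,-25,-30],"twist": [0,0,0],"hand": -1},
    {"dp": [35,-25,-60],"twist": [0,0,0],"hand": -1},
    {"dp": [75,-25,-60],"twist": [0,0,0],"hand": -1},
    {"dp": [96,-10,-60],"twist": [0,0,0],"hand": -1}
  ]
}}

```text
clock: 21.68
tool_pos: [0.591, -0.2053, 0.1024]
eef_rot: [0.705, 0.709, 0.002, 0.001]
contact_force: [0.4, -0.5, -0.3]
opening: 0.008
finger_force: 0.0
```

```bash
python3 - <<'E'
from h import *
s=r.get_state();print(s["tool_pos"],s["opening"])
goto(.631,-.208,.039,90.1)
E
```

```text
[ 0.59097121 -0.20526929  0.10237875] 0.008135817047507961
dp [-3.  39.8 63.5] twist [ 0.0041 -0.0013  0.0031] dist 75.0 from psi 90.28
```

Emit:
{"op": "step_arm", "data": {
  "motion": [
    {"dp": [-3,40,10],"twist": [0,0,0],"hand": -1},
    {"dp": [-3,40,45],"twist": [0,0,0],"hand": -1},
    {"dp": [-3,40,63],"twist": [0,0,0],"hand": -1},
    {"dp": [-12,40,63],"twist": [0,0,0],"hand": -1},
    {"dp": [-22,40,63],"twist": [0,0,0],"hand": -1}
  ]
}}

```text
clock: 22.3
tool_pos: [0.6301, -0.2312, 0.0389]
eef_rot: [0.707, 0.708, 0.0, 0.001]
contact_force: [0.3, 0.4, 0.8]
opening: 0.001
finger_force: 0.0
```

Emit:
{"op": "step_arm", "data": {
  "motion": [
    {"dp": [-4,0,0],"twist": [0,0,0],"hand": -1},
    {"dp": [-8,0,0],"twist": [0,0,0],"hand": -1},
    {"dp": [-12,0,0],"twist": [0,0,0],"hand": -1},
    {"dp": [-12,0,0],"twist": [0,0,0],"hand": -1}
  ]
}}

```text
clock: 22.8
tool_pos: [0.63, -0.2367, 0.039]
eef_rot: [0.705, 0.709, 0.003, -0.002]
contact_force: [-2.2, 9.9, 4.3]
opening: 0.011
finger_force: 4.6
```

Emit:
{"op": "step_arm", "data": {
  "motion": [
    {"dp": [-2,0,0],"twist": [0,0,0],"hand": -1},
    {"dp": [-4,0,0],"twist": [0,0,0],"hand": -1},
    {"dp": [-4,0,0],"twist": [0,0,0],"hand": -1}
  ]
}}

```text
clock: 23.18
tool_pos: [0.63, -0.2368, 0.0391]
eef_rot: [0.705, 0.71, 0.004, -0.004]
contact_force: [-4.4, 14.6, 6.5]
opening: 0.009
finger_force: 7.5
```

Emit:
{"op": "step_arm", "data": {
  "motion": [
    {"dp": [-3,0,0],"twist": [0,0,0],"hand": -1},
    {"dp": [-5,0,0],"twist": [0,0,0],"hand": -1},
    {"dp": [-5,0,0],"twist": [0,0,0],"hand": -1}
  ]
}}

```text
clock: 23.55
tool_pos: [0.63, -0.237, 0.0391]
eef_rot: [0.704, 0.71, 0.006, -0.007]
contact_force: [-5.9, 22.4, 9.4]
opening: 0.009
finger_force: 11.1
```

Emit:
{"op": "step_arm", "data": {
  "motion": [
    {"dp": [15,0,0],"twist": [0,0,0],"hand": -1},
    {"dp": [20,0,-50],"twist": [0,0,0],"hand": -1},
    {"dp": [-10,-10,-110],"twist": [0,0,0],"hand": -1},
    {"dp": [-70,-30,-170],"twist": [0,0,0],"hand": -1},
    {"dp": [-110,-50,-190],"twist": [0,0,0],"hand": -1}
  ]
}}

```text
clock: 24.18
tool_pos: [0.5853, -0.3513, 0.2232]
eef_rot: [0.706, 0.708, 0.0, 0.002]
contact_force: [-0.2, -1.0, -0.2]
opening: 0.013
finger_force: 0.0
```

Emit:
{"op": "step_arm", "data": {
  "motion": [
    {"dp": [0,0,0],"twist": [0,0,0],"hand": -1}
  ]
}}

```text
clock: 24.3
tool_pos: [0.5828, -0.3584, 0.2234]
eef_rot: [0.71, 0.704, -0.002, 0.005]
contact_force: [0.1, 0.6, -0.0]
opening: 0.002
finger_force: 0.0
```

```bash
python3 - <<'E'
from h import *
s=r.get_state();print(s["tool_pos"],psi(s))
p=cam("wrist");save(p,"w3");w=cloud(p);Z=w[...,2];h,ss,v=hsv(p)
box=lambda x,y,a,b:(abs(w[...,0]-x)<a)&(abs(w[...,1]-y)<b)
blue=(h>100)&(h<130)&(ss>100)&(v>90)
print("dark",rect(p,(Z>.03)&(Z<.05)&box(.625,-.3,.05,.09)&(ss<100)&(v<110),.04,(.632,-.3)))
print("pale",rect(p,(h>15)&(h<40)&(ss<90)&(v>150),.04,(.632,-.05)))
m=blue&(Z>.033)&(Z<.045)
for y in np.arange(-.36,.01,.04):
    a=w[...,0][m&(abs(w[...,1]-y)<.004)]
    if a.size:print("rail y",y.round(2),np.percentile(a,[2,98]).round(4))
for x in (.58,.6,.62,.64):
    a=w[...,1][m&(abs(w[...,0]-x)<.004)]
    if a.size:print("stop x",x,np.percentile(a,[2,98]).round(4))
E
```

```text
[ 0.58277722 -0.35844682  0.22337971] 89.46194500067813
dark {'c': (633.5, -307.6), 'size': (60.2, 118.9), 'yaw_y': 0.08, 'area': 8566}
pale None
rail y -0.36 [0.665  0.6788]
rail y -0.32 [0.6647 0.6784]
rail y -0.28 [0.6645 0.8306]
rail y -0.24 [0.6639 0.8105]
stop x 0.58 [-0.3829 -0.3682]
stop x 0.6 [-0.3822 -0.3682]
stop x 0.62 [-0.3826 -0.3682]
stop x 0.64 [-0.3827 -0.3688]
```

View pics/w3.png

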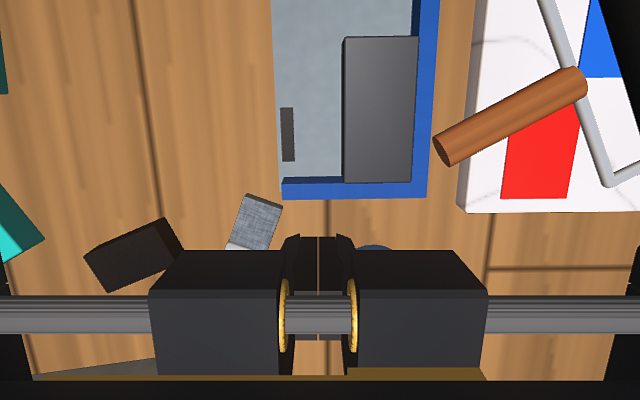

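The wrist view shows the dark stone snug against the rail (col ~415) and the right stop (row ~182). Measured offsets are 31 mm and 60.6 mm, so it is home. Now the tin.

Emit:
{"op": "step_arm", "data": {
  "motion": [
    {"dp": [60,-10,-10],"twist": [0,0,-0.15],"hand": 1},
    {"dp": [120,-20,-20],"twist": [0,0,-0.3],"hand": 1},
    {"dp": [180,-30,-30],"twist": [0,0,-0.45],"hand": 1},
    {"dp": [240,-40,-30],"twist": [0,0,-0.6],"hand": 1},
    {"dp": [300,-50,-30],"twist": [0,0,-0.75],"hand": 1}
  ]
}}

```text
clock: 24.98
tool_pos: [0.5333, -0.0466, 0.2497]
eef_rot: [0.395, 0.919, 0.0, -0.0]
contact_force: [0.7, 0.3, 0.3]
opening: 0.547
finger_force: 0.0
```

```bash
python3 - <<'E'
from h import *
s=r.get_state();print(s["tool_pos"],s["q"].round(2))
goto(.5,.235,.24,176)
E
```

```text
[ 0.53333736 -0.04664084  0.24973015] [ 0.45  0.68 -0.76  1.83  0.59  0.88  0.17]
dp [227.3 169.6   9.8] twist [ 3.000e-04 -1.000e-04 -7.422e-01] dist 284.0 from psi 133.48
```

Emit:
{"op": "step_arm", "data": {
  "motion": [
    {"dp": [45,34,0],"twist": [0,0,-0.15],"hand": 1},
    {"dp": [90,68,0],"twist": [0,0,-0.3],"hand": 1},
    {"dp": [135,102,0],"twist": [0,0,-0.45],"hand": 1},
    {"dp": [182,136,5],"twist": [0,0,-0.6],"hand": 1},
    {"dp": [227,170,5],"twist": [0,0,-0.74],"hand": 1}
  ]
}}

```text
clock: 25.6
tool_pos: [0.5018, 0.2348, 0.2441]
eef_rot: [0.036, 0.999, -0.0, -0.001]
contact_force: [1.3, 0.1, 0.2]
opening: 0.996
finger_force: 0.0
```

Emit:
{"op": "step_arm", "data": {
  "motion": [
    {"dp": [0,0,0],"twist": [0,0,0],"hand": 1},
    {"dp": [0,0,0],"twist": [0,0,0],"hand": 1}
  ]
}}

```text
clock: 25.85
tool_pos: [0.5027, 0.232, 0.2442]
eef_rot: [0.039, 0.999, -0.001, -0.0]
contact_force: [1.1, 0.2, -0.2]
opening: 0.997
finger_force: 0.0
```

```bash
cat >> h.py <<'E'
def tin(p,near):
    w=cloud(p);Z=w[...,2];h,s,v=hsv(p)
    m=(Z>.044)&(Z<.06)&(np.hypot(w[...,0]-near[0],w[...,1]-near[1])<.05)
    cs,_=cv2.findContours(m.astype(np.uint8),0,1); q=plane(p,max(cs,key=len).reshape(-1,2),.05)*1000
    (cx,cy),rad=cv2.minEnclosingCircle(q.astype(np.float32))
    red=m&((h<8)|(h>172))&(s>150)
    rr=plane(p,np.argwhere(red)[:,::-1],.05)*1000; c=rr.mean(0)
    pc=np.linalg.eigh(np.cov(rr.T))[1][:,1]; d=c-[cx,cy]; pc*=np.sign(pc@d)
    print("tin",round(cx,1),round(cy,1),"r",round(rad,1),"top",np.nanmedian(Z[m]).round(4),"stripe by centre",np.degrees(np.arctan2(d[1],d[0])).round(1),"by axis",np.degrees(np.arctan2(pc[1],pc[0])).round(1),len(rr))
E
python3 - <<'E'
from h import *
s=r.get_state();print(s["tool_pos"],s["q"].round(2),psi(s))
p=cam("wrist");save(p,"w4");tin(p,(.432,.241))
h,ss,v=hsv(p)
print(rect(p,(ss<60)&(v>140)&(abs(cloud(p)[...,2])<.012),0,(.57,.25)))
print(find(p,"wrist","tin_red"))
goto(.432,.241,.1,176)
E
```

```text
[0.50266385 0.23202538 0.24417133] [-0.    0.76 -0.91  1.78  0.71  0.97  0.28] 175.52111136000926
tin 430.8 244.8 r 30.7 top 0.0509 stripe by centre 88.2 by axis 87.7 500
{'c': (572.7, 252.9), 'size': (76.8, 341.4), 'yaw_y': 3.89, 'area': 19334}
[(0.57, [0.4345, 0.2483, 0.0538]), (0.24, [0.583, 0.2482, -0.0005])]
dp [ 72.    4.9 144.3] twist [-0.002  -0.0003 -0.0111] dist 161.0 from psi 175.36
```

View pics/w4.png

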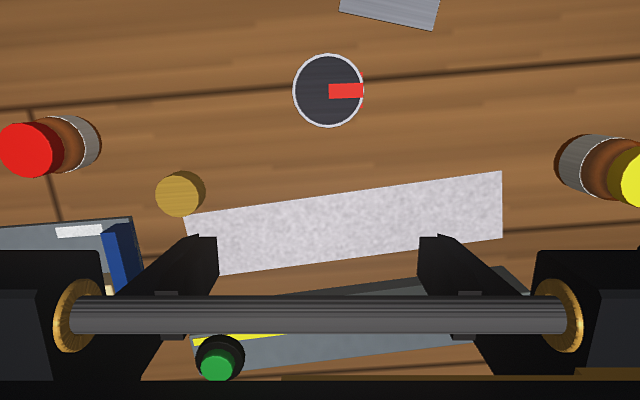

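The wrist view shows the tin at (328,90) with its stripe pointing right (+y), the strip from (185,215) to (500,200), and the button at (216,365). Both measurement views agree: tin at (0.431, 0.2445), stripe at 88°, strip yaw 3.9°.

Emit:
{"op": "step_arm", "data": {
  "motion": [
    {"dp": [40,0,40],"twist": [0,0,0],"hand": 1},
    {"dp": [73,1,90],"twist": [0,0,0],"hand": 1},
    {"dp": [73,1,140],"twist": [0,0,0],"hand": 1},
    {"dp": [73,1,140],"twist": [0,0,0],"hand": 1},
    {"dp": [73,1,140],"twist": [0,0,0],"hand": 1}
  ]
}}

```text
clock: 26.58
tool_pos: [0.4317, 0.239, 0.1061]
eef_rot: [0.04, 0.999, 0.0, 0.001]
contact_force: [0.6, -0.0, -0.6]
opening: 0.998
finger_force: 0.0
```

```bash
python3 - <<'E'
from h import *
s=r.get_state();print(s["tool_pos"])
goto(.431,.2445,.034,176)
E
```

```text
[0.43168    0.23901396 0.10606159]
dp [ 1.2  5.3 72.1] twist [ 0.001   0.0015 -0.0108] dist 72.0 from psi 175.38
```

Emit:
{"op": "step_arm", "data": {
  "motion": [
    {"dp": [1,5,30],"twist": [0,0,0],"hand": 1},
    {"dp": [1,5,60],"twist": [0,0,0],"hand": 1},
    {"dp": [1,5,72],"twist": [0,0,0],"hand": 1},
    {"dp": [1,5,72],"twist": [0,0,0],"hand": 1},
    {"dp": [1,5,72],"twist": [0,0,0],"hand": -1}
  ],
  "force": 20
}}

```text
clock: 27.2
tool_pos: [0.4312, 0.2446, 0.0343]
eef_rot: [0.04, 0.999, 0.001, 0.001]
contact_force: [0.2, 0.3, 0.6]
opening: 0.91
finger_force: 0.0
```

Emit:
{"op": "step_arm", "data": {
  "motion": [
    {"dp": [0,0,0],"twist": [0,0,0],"hand": -1},
    {"dp": [0,0,0],"twist": [0,0,0],"hand": -1},
    {"dp": [0,0,0],"twist": [0,0,0],"hand": -1},
    {"dp": [0,0,-30],"twist": [0,0,0],"hand": -1},
    {"dp": [0,0,-60],"twist": [0,0,0],"hand": -1}
  ]
}}

```text
clock: 27.82
tool_pos: [0.4294, 0.2435, 0.0931]
eef_rot: [0.039, 0.999, -0.001, -0.001]
contact_force: [0.8, 0.7, -2.4]
opening: 0.695
finger_force: 20.0
```

```bash
python3 - <<'E'
from h import *
s=r.get_state();print(s["tool_pos"],s["opening"],s["finger_force"],s["contact_force"])
goto(.573,.2525,.1,psi(s)-84.1)
E
```

```text
[0.42942313 0.24351215 0.09310528] 0.6947487594442177 19.999554567039013 [ 0.84377163  0.74881528 -2.35361791]
dp [-142.4   20.2   -7.1] twist [-2.3000e-03  1.0000e-04  1.4678e+00] dist 144.0 from psi 175.5
```

Emit:
{"op": "step_arm", "data": {
  "motion": [
    {"dp": [-30,4,-5],"twist": [0,0,0.17],"hand": -1},
    {"dp": [-60,8,-10],"twist": [0,0,0.34],"hand": -1},
    {"dp": [-90,12,-10],"twist": [0,0,0.51],"hand": -1},
    {"dp": [-120,16,-10],"twist": [0,0,0.68],"hand": -1},
    {"dp": [-142,20,-10],"twist": [0,0,0.85],"hand": -1}
  ]
}}

```text
clock: 28.45
tool_pos: [0.5739, 0.2519, 0.1022]
eef_rot: [0.451, 0.893, -0.001, -0.0]
contact_force: [-0.4, 0.2, -2.9]
opening: 0.698
finger_force: 20.0
```

Emit:
{"op": "step_arm", "data": {
  "motion": [
    {"dp": [0,0,0],"twist": [0,0,0.17],"hand": -1},
    {"dp": [0,0,0],"twist": [0,0,0.34],"hand": -1},
    {"dp": [0,0,0],"twist": [0,0,0.51],"hand": -1},
    {"dp": [0,0,0],"twist": [0,0,0.618],"hand": -1},
    {"dp": [0,0,0],"twist": [0,0,0.618],"hand": -1}
  ]
}}

```text
clock: 29.08
tool_pos: [0.5724, 0.2525, 0.1024]
eef_rot: [0.698, 0.716, -0.001, 0.0]
contact_force: [-0.6, 0.0, -2.0]
opening: 0.696
finger_force: 20.0
```

```bash
python3 - <<'E'
from h import *
s=r.get_state();print(s["tool_pos"],s["opening"])
p=cam("wrist");tin_z=None
goto(.573,.2525,.036,91.4)
E
```

```text
[0.572426   0.25253333 0.10239103] 0.6961994677796458
dp [ 0.   0.5 66.4] twist [-0.0011  0.001   0.002 ] dist 66.0 from psi 91.51
```

Emit:
{"op": "step_arm", "data": {
  "motion": [
    {"dp": [0,0.5,30],"twist": [0,0,0],"hand": -1},
    {"dp": [0,0.5,55],"twist": [0,0,0],"hand": -1},
    {"dp": [0,0.5,66],"twist": [0,0,0],"hand": -1},
    {"dp": [0,0.5,67],"twist": [0,0,0],"hand": -1},
    {"dp": [0,0.5,67],"twist": [0,0,0],"hand": -1}
  ]
}}

```text
clock: 29.75
tool_pos: [0.5741, 0.2532, 0.0366]
eef_rot: [0.698, 0.716, 0.001, 0.0]
contact_force: [-0.2, 0.5, -0.7]
opening: 0.7
finger_force: 20.0
```

Emit:
{"op": "step_arm", "data": {
  "motion": [
    {"dp": [0,0,1.5],"twist": [0,0,0],"hand": -1},
    {"dp": [0,0,1.5],"twist": [0,0,0],"hand": -1},
    {"dp": [0,0,1.5],"twist": [0,0,0],"hand": 0.75},
    {"dp": [0,0,1.5],"twist": [0,0,0],"hand": 0.75},
    {"dp": [0,0,1.5],"twist": [0,0,0],"hand": 0.75}
  ]
}}

```text
clock: 30.38
tool_pos: [0.5738, 0.253, 0.0346]
eef_rot: [0.699, 0.716, 0.0, 0.0]
contact_force: [-1.2, 0.1, 0.5]
opening: 0.876
finger_force: 0.0
```

Emit:
{"op": "step_arm", "data": {
  "motion": [
    {"dp": [0,0,-40],"twist": [0,0,0],"hand": 0.75},
    {"dp": [0,0,-90],"twist": [0,0,0],"hand": 0.75},
    {"dp": [0,0,-140],"twist": [0,0,0],"hand": 0.75},
    {"dp": [-40,0,-170],"twist": [0,0,0],"hand": 0.75},
    {"dp": [-70,0,-170],"twist": [0,0,0],"hand": 0.75}
  ]
}}

```text
clock: 31.0
tool_pos: [0.5768, 0.1823, 0.2072]
eef_rot: [0.699, 0.715, 0.002, 0.001]
contact_force: [0.3, 0.0, -0.2]
opening: 0.875
finger_force: 0.0
```

Emit:
{"op": "step_arm", "data": {
  "motion": [
    {"dp": [0,0,0],"twist": [0,0,0],"hand": -1},
    {"dp": [0,0,0],"twist": [0,0,0],"hand": -1}
  ]
}}

```text
clock: 31.25
tool_pos: [0.575, 0.184, 0.2043]
eef_rot: [0.698, 0.716, 0.0, -0.0]
contact_force: [0.2, 0.2, 0.2]
opening: 0.67
finger_force: 0.0
```

```bash
python3 - <<'E'
from h import *
s=r.get_state();print(s["tool_pos"],psi(s))
p=cam("wrist");save(p,"w5");tin(p,(.573,.2525));h,ss,v=hsv(p);w=cloud(p)
print("green",rect(p,(h>45)&(h<80)&(ss>120),.066,(.68,.12),.06))
g=(h>45)&(h<80)&(ss>120)&(np.hypot(w[...,0]-.675,w[...,1]-.12)<.04);print(np.nanmedian(w[g],0),np.nanpercentile(w[g][:,2],[5,50,95]))
t=cam("top");save(t,"top1");h,ss,v=hsv(t);w=cloud(t);Z=w[...,2]
print("pale",rect(t,(h>15)&(h<40)&(ss<90)&(v>170),.04,(.632,-.05)))
print("blue",rect(t,(h>105)&(h<130)&(ss>120),.036,(.64,-.19),.12))
print("green",rect(t,(h>45)&(h<80)&(ss>120),.066,(.68,.12),.06))
E
```

```text
[0.57500663 0.18396824 0.20425976] 91.42139960103472
tin 572.4 250.8 r 30.8 top 0.0509 stripe by centre 3.9 by axis 3.1 651
green {'c': (688.4, 121.1), 'size': (12.7, 36.6), 'yaw_y': 44.33, 'area': 523}
[0.68140694 0.12948843 0.08204735] [0.07406361 0.08204735 0.08340405]
pale {'c': (633.2, -50.7), 'size': (58.1, 118.4), 'yaw_y': -0.64, 'area': 688}
blue {'c': (613.7, -179.2), 'size': (129.3, 406.8), 'yaw_y': 0.45, 'area': 837}
green {'c': (679.9, 119.7), 'size': (28.3, 28.6), 'yaw_y': 89.54, 'area': 79}
```

View pics/w5.png

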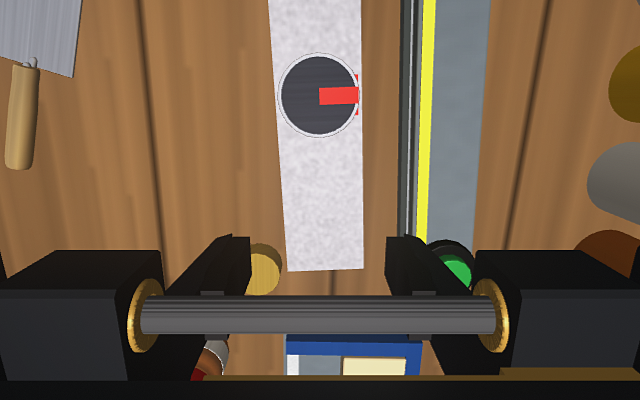

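View pics/top1.png

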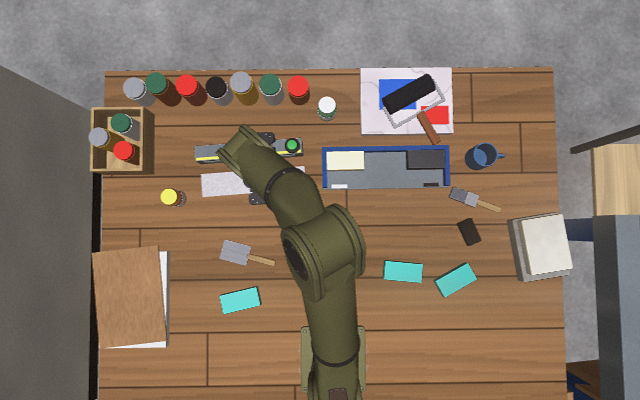

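The wrist view shows the tin centred on the strip at (318,95) with its stripe towards the yellow line: measured (572.4, 250.8), stripe at 3.9°. The top view shows the pale stone at (345,160) and the dark stone at (425,160), both in their corners. The wrist depth puts the button top near 0.083, and the top view puts its centre near (0.6765, 0.118). Now above the button.

Emit:
{"op": "step_arm", "data": {
  "motion": [
    {"dp": [-25,35,0],"twist": [0,0,0],"hand": -1},
    {"dp": [-50,70,20],"twist": [0,0,0],"hand": -1},
    {"dp": [-68,100,45],"twist": [0,0,0],"hand": -1},
    {"dp": [-68,100,69],"twist": [0,0,0],"hand": -1},
    {"dp": [-68,100,69],"twist": [0,0,0],"hand": -1}
  ]
}}

```text
clock: 31.98
tool_pos: [0.6752, 0.1182, 0.1328]
eef_rot: [0.698, 0.716, -0.002, -0.002]
contact_force: [-0.9, 0.3, 0.2]
opening: 0.018
finger_force: 0.0
```

```bash
python3 - <<'E'
from h import *
s=r.get_state();print(s["tool_pos"],s["opening"])
t=cam("scene");h,ss,v=hsv(t);print("green",rect(t,(h>45)&(h<80)&(ss>120),.083,(.677,.118),.05))
goto(.6765,.1182,.106,91.4)
E
```

```text
[0.67521497 0.11819418 0.13282556] 0.01760213292970025
green {'c': (681.8, 118.4), 'size': (30.7, 32.8), 'yaw_y': -17.54, 'area': 96}
dp [-0.7  0.6 28.5] twist [-0.0022 -0.0007  0.0016] dist 29.0 from psi 91.49
```

Emit:
{"op": "step_arm", "data": {
  "motion": [
    {"dp": [0,1.5,15],"twist": [0,0,0],"hand": -1},
    {"dp": [0,1.5,27],"twist": [0,0,0],"hand": -1},
    {"dp": [0,1.5,30],"twist": [0,0,0],"hand": -1},
    {"dp": [0,1.5,30],"twist": [0,0,0],"hand": -1}
  ]
}}

```text
clock: 32.52
tool_pos: [0.6782, 0.1174, 0.1052]
eef_rot: [0.698, 0.716, -0.0, -0.0]
contact_force: [-0.2, 0.3, 0.9]
opening: 0.011
finger_force: 0.0
```

Emit:
{"op": "step_arm", "data": {
  "motion": [
    {"dp": [0,0,3],"twist": [0,0,0],"hand": -1},
    {"dp": [0,0,5],"twist": [0,0,0],"hand": -1},
    {"dp": [0,0,5],"twist": [0,0,0],"hand": -1}
  ]
}}

```text
clock: 32.9
tool_pos: [0.6789, 0.1176, 0.1009]
eef_rot: [0.699, 0.716, 0.001, 0.0]
contact_force: [1.1, 0.1, 3.5]
opening: 0.0
finger_force: 1.7
```

Emit:
{"op": "step_arm", "data": {
  "motion": [
    {"dp": [0,0,3],"twist": [0,0,0],"hand": -1},
    {"dp": [0,0,4],"twist": [0,0,0],"hand": -1},
    {"dp": [0,0,4],"twist": [0,0,0],"hand": -1}
  ]
}}

```text
clock: 33.28
tool_pos: [0.6789, 0.1176, 0.0984]
eef_rot: [0.699, 0.715, 0.001, 0.001]
contact_force: [-2.8, -1.2, 13.2]
opening: 0.005
finger_force: 7.0
```

Emit:
{"op": "step_arm", "data": {
  "motion": [
    {"dp": [0,0,2],"twist": [0,0,0],"hand": -1},
    {"dp": [0,0,2],"twist": [0,0,0],"hand": -1}
  ]
}}

```text
clock: 33.52
tool_pos: [0.6789, 0.1175, 0.0982]
eef_rot: [0.699, 0.715, 0.001, 0.001]
contact_force: [-6.0, -2.7, 24.7]
opening: 0.006
finger_force: 12.2
```

Emit:
{"op": "step_arm", "data": {
  "motion": [
    {"dp": [0,0,-25],"twist": [0,0,0],"hand": -1},
    {"dp": [0,0,-70],"twist": [0,0,0],"hand": -1},
    {"dp": [-50,-20,-110],"twist": [0,0,0],"hand": -1},
    {"dp": [-100,-50,-140],"twist": [0,0,0],"hand": -1},
    {"dp": [-150,-80,-160],"twist": [0,0,0],"hand": -1}
  ]
}}

```text
clock: 34.15
tool_pos: [0.6045, -0.0306, 0.2529]
eef_rot: [0.698, 0.716, 0.0, 0.001]
contact_force: [0.4, -1.6, 0.3]
opening: 0.002
finger_force: 0.0
```

Emit:
{"op": "step_arm", "data": {
  "motion": [
    {"dp": [-50,-20,0],"twist": [0,0,0],"hand": -1},
    {"dp": [-100,-40,0],"twist": [0,0,0],"hand": -1},
    {"dp": [-110,-40,0],"twist": [0,0,0],"hand": -1},
    {"dp": [-110,-40,0],"twist": [0,0,0],"hand": -1},
    {"dp": [-110,-40,0],"twist": [0,0,0],"hand": -1}
  ]
}}

```text
clock: 34.78
tool_pos: [0.5684, -0.1376, 0.2521]
eef_rot: [0.697, 0.717, 0.001, -0.0]
contact_force: [0.1, 0.8, -0.2]
opening: 0.005
finger_force: 0.0
```

```bash
python3 - <<'E'
from h import *
s=r.get_state();print(s["tool_pos"],s["clock"])
p=cam("wrist");save(p,"w6");h,ss,v=hsv(p);w=cloud(p);Z=w[...,2]
print("pale",rect(p,(h>15)&(h<40)&(ss<90)&(v>150),.04,(.632,-.05)))
m=(h>100)&(h<130)&(ss>100)&(v>90)&(Z>.033)&(Z<.045)
for y in np.arange(-.13,.01,.04):
    a=w[...,0][m&(abs(w[...,1]-y)<.004)]
    if a.size:print("rail y",y.round(2),np.percentile(a,[2,98]).round(4))
for x in (.58,.6,.62,.64):
    a=w[...,1][m&(abs(w[...,0]-x)<.004)]
    if a.size:print("stop x",x,np.percentile(a,[2,98]).round(4))
t=cam("scene");save(t,"s2");h,ss,v=hsv(t);Z=cloud(t);tin_=None
try: tin(t,(.573,.2515))
except Exception as e: print(e)
print("green",rect(t,(h>45)&(h<80)&(ss>120),.083,(.677,.118),.05))
t=cam("top")
try: tin(t,(.573,.2515))
except Exception as e: print(e)
w=cloud(t);h,ss,v=hsv(t);print("dark",rect(t,(w[...,2]>.03)&(w[...,2]<.055)&(ss<90)&(v<110)&(abs(w[...,0]-.63)<.05)&(abs(w[...,1]+.31)<.09),.04,(.632,-.308)))
E
```

```text
[ 0.56840451 -0.13760576  0.25206374] 34.775
pale {'c': (632.1, -48.8), 'size': (59.2, 117.5), 'yaw_y': 0.08, 'area': 9307}
rail y -0.13 [0.663  0.6774]
rail y -0.09 [0.6636 0.6771]
rail y -0.05 [0.6636 0.677 ]
rail y -0.01 [0.6636 0.6768]
stop x 0.58 [-0.375  -0.3684]
stop x 0.6 [-0.3741 -0.3676]
tin 574.5 248.4 r 32.9 top 0.0501 stripe by centre 16.8 by axis 4.0 35
green {'c': (681.7, 118.2), 'size': (30.7, 32.4), 'yaw_y': -17.54, 'area': 93}
tin 573.2 247.8 r 30.9 top 0.0505 stripe by centre 10.3 by axis 6.7 28
dark {'c': (634.5, -356.0), 'size': (22.5, 55.0), 'yaw_y': 89.36, 'area': 98}
```

View pics/w6.png

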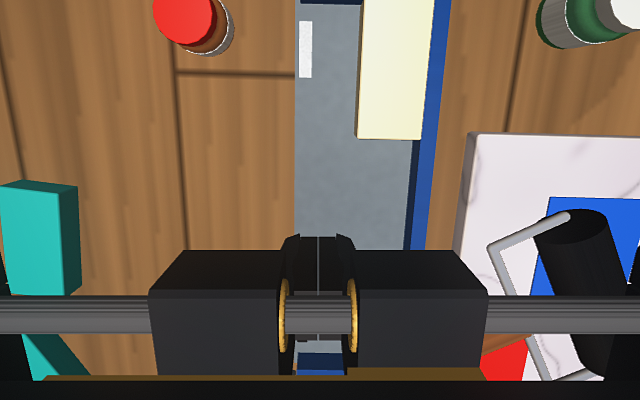

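View pics/s2.png

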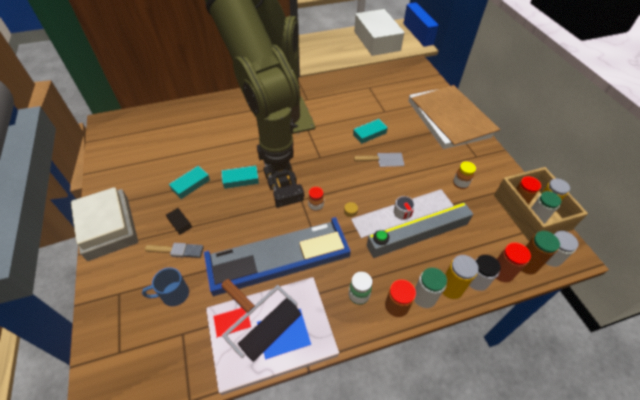

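The wrist view shows the pale stone flush against the rail (col ~425). The scene view shows both stones in their corners and the tin on the strip, patch to the window at (405,207). One last look at the dark stone, since a knock may have happened.

Emit:
{"op": "step_arm", "data": {
  "motion": [
    {"dp": [-55,10,10],"twist": [0,0,0],"hand": -1},
    {"dp": [-110,10,10],"twist": [0,0,0],"hand": -1},
    {"dp": [-170,10,10],"twist": [0,0,0],"hand": -1},
    {"dp": [-220,10,10],"twist": [0,0,0],"hand": -1},
    {"dp": [-220,10,10],"twist": [0,0,0],"hand": -1}
  ]
}}

```text
clock: 35.55
tool_pos: [0.5817, -0.3651, 0.2411]
eef_rot: [0.701, 0.713, -0.001, 0.001]
contact_force: [-0.6, 1.2, -0.4]
opening: 0.007
finger_force: 0.0
```

Emit:
{"op": "step_arm", "data": {
  "motion": [
    {"dp": [0,0,0],"twist": [0,0,0],"hand": -1},
    {"dp": [0,0,0],"twist": [0,0,0],"hand": -1}
  ]
}}

```text
clock: 35.8
tool_pos: [0.5839, -0.3571, 0.2424]
eef_rot: [0.697, 0.717, 0.001, -0.0]
contact_force: [0.1, -0.1, 0.3]
opening: 0.007
finger_force: 0.0
```

```bash
python3 - <<'E'
from h import *
p=cam("wrist");h,ss,v=hsv(p);w=cloud(p);Z=w[...,2]
box=lambda x,y,a,b:(abs(w[...,0]-x)<a)&(abs(w[...,1]-y)<b)
print("dark",rect(p,(Z>.03)&(Z<.05)&box(.625,-.3,.05,.09)&(ss<100)&(v<110),.04,(.632,-.3)))
m=(h>100)&(h<130)&(ss>100)&(v>90)&(Z>.033)&(Z<.045)
a=w[...,0][m&(abs(w[...,1]+.3)<.01)&(w[...,0]<.7)];b=w[...,1][m&(abs(w[...,0]-.6)<.01)];print(np.percentile(a,2),np.percentile(b,98))
t=cam("top");h,ss,v=hsv(t);tin(t,(.573,.2515));print("pale",rect(t,(h>15)&(h<40)&(ss<90)&(v>170),.04,(.632,-.05)))
E
```

```text
dark {'c': (633.3, -307.7), 'size': (60.2, 119.1), 'yaw_y': 0.3, 'area': 7472}
0.664542788226566 -0.3680597740269891
tin 574.1 247.2 r 31.6 top 0.0506 stripe by centre 12.7 by axis 6.7 28
pale {'c': (633.2, -50.7), 'size': (58.1, 118.4), 'yaw_y': -0.64, 'area': 688}
```

```bash
python3 -c "
from plant import r
print(r.finish_job())"
```

```text
the job is handed in; nothing more can be done
None
```

I handed the job in at about 36 s; `r.finish_job()` gave no verdict. By camera and contact force, both stones are home in their corners, and the only tin there, the red one, is on the strip facing the reader. The button was pressed until it bottomed and then released; its spring-back was not measured closely.

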